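# Unlock and fold open the dial-locked laundry cupboard

## Task

The small white cupboard on the laundry cart is locked by two dials on its roof. Turn the left dial's pointer to the four-dot mark and the right dial's pointer to the two-dot mark; then pull the bifold door by its upright steel handle until it is folded fully open, and let go. Leave the dials on their code and the other things on the cart where they stand.

Things in the scene. Friction and masses are not known exactly. Their poses are not given: they have to be found in the camera images.
- cupboard: Fixed white cupboard, 280 wide (y) x 170 deep (x) x 200 high. Origin at the centre of its underside; x runs from door to back, y to its left as the robot sees it, z up. The door is on its -x face, the two dials on its flat roof (200 mm up). A toothed steel strip on the roof's front edge, up to 13 mm high, moves with the door. Place and yaw differ each time.
- dial_left (a joint): Angle of the left dial (at +y), rad, 0 to 3.0, growing clockwise seen from above. Six groups of black dots lie around it: the n-dot mark is at 0.6 (n - 1), so four dots at 1.8. At value q the pointer looks in the cupboard's frame in the direction 1.5 - q, counterclockwise from +x. It stays where it is left (friction about 0.08 N m).
- dial_right (a joint): Angle of the right dial (at -y, 90 mm from the left one), same scale and marks; two dots are at 0.6. Under each dial a D-shaped disc blocks a tooth of the strip on the roof; it lets the tooth pass only when the pointer is within about 0.11 rad of its code mark.
- dial_left_grip (a point): On the left dial's axis, 36 mm above the roof, at the height to grip: a grey upright bar 14 mm thick from 15 to 46 mm above the roof, reaching 23 mm from the axis to its pointed end (black line on top) and 17 mm to its square end. Below it is a steel D-shaped disc, radius 27 mm, top 14 mm above the roof.
- dial_right_grip (a point): The same point on the right dial.
- door (a joint): Fold of the bifold door, rad: 0 closed (each panel then still bows out by 0.16), 0.95 open at its stop. Two panels 120 mm wide, tops 181 mm above the cart top; the outer one's free edge runs on a track along the door line towards the fixed hinge at the left. Moves easily (a few N) when both dials stand on the code, else it is blocked; stays where it is left.
- door_hinge (a point): Fixed upright hinge of the door at the left end of its line: (-78, 120, 98) mm in the cupboard's frame. With f = 0.16 + joint door, the inner panel lies from it along (-sin f, -cos f) in the cupboard's frame, and the outer panel folds back from there to the track.
- pull_top (a point): On the axis of the door handle, 216 mm above the cart top: an upright round steel bar, diameter 14 mm, top at 238 mm, free all round above the panel (181 mm). It is fixed to the outer panel, 35 mm out from it. With f = 0.16 + joint door it is at door_hinge + (-80 sin f - 35 cos f, -160 cos f - 35 sin f) mm in the cupboard's frame: it goes about 35 mm out and 65 mm left on a curve.
- tub_mid (a point): Purple round tub with a white lid, 112 mm wide, 111 high, half-way up (bystander).
- funnel_mid (a point): Grey funnel standing mouth down, 90 mm wide, 90 high, half-way up (bystander).
- peg_ring_mid (a point): Steel ring of clothes pegs lying flat, 116 mm wide, 8 high (bystander).
- bottle: Amber bottle, 60 mm wide, 150 high, standing inside the cupboard; origin at the centre of its underside (bystander).

How it is judged:
By the outcome, as a careful person would: the job done as asked, in the order asked, and still so for the second after the job is handed in, with the robot touching nothing.
It also fails if it takes over 58 s, if anything falls off the work surface, if the arm or the gripper's body presses on something with over 40 N, if the wrist force passes 120 N, or if a joint passes its speed limit or range.

## Robot

A 6-joint arm with a two-finger parallel gripper is mounted at the origin on the work surface. World frame = base frame: x ahead of the robot, y to its left, z up, the work surface at z = 0. Lengths are in m, angles in rad, forces in N, time in s.
With the tool pointing down it reaches from about 0.25 to 0.725 m from the base axis. Payload 4 kg.
Tool frame: the origin (TCP) lies between the finger pads; the fingertips stand 25 mm ahead of it and the grasp point (between the pads) lies 6 mm ahead of it; z points along the fingers, y is the line along which they close (so a half turn about z gives the same grasp; the last joint's range is limited). The gripper opens to 85 mm and grips with 20 to 120 N. Pads are 22 mm wide; open, the fingers measure 114 mm over their backs; the gripper's body (76 mm by 85 mm) begins 54 mm behind the grasp point. The pads swing forward as they close: fully open they stand 13 mm farther back than shut.
Start: joints at [-1.135, 0.241, 0.005, 1.335, 0, 1.571], TCP at [0.211, -0.453, 0.256] pointing down, gripper open.
Joint ranges: [-2.72, 2.72], [-1.05, 1.87], [-1.09, 1.28], [-1.99, 2.15], [-1.42, 1.44], [-3.14, 3.14]. Speed limits (rad/s): [2.79, 2.79, 3.14, 3.14, 3.14, 3.14].

## Interface

Orientations are given as a unit quaternion [x, y, z, w].
In Python, from workcell import bot gives the robot as it stands. The module is installed in compiled form; this text tells all that it offers.
- The arm moves only by the shell command python3 -m pendant 'ROWS'. ROWS is JSON, one flat list of numbers, 7 for each row, row after row: the shift along the tool's x, y, z normalised to -1 to 1, where 1 is 0.5 m, then the turn, a rotation vector about the tool's x, y, z normalised to -1 to 1, where 1 is 180 degrees, then the opening, from 0 (shut) to 1 (fully open). In form: [tx, ty, tz, ax, ay, az, fingers, tx, ty, tz, ax, ay, az, fingers, ...]. A call has exactly 10 rows; each row is the pose to reach, as a shift and turn from the pose commanded when the call began, along the tool's axes at that moment, turning the shorter way round; what a row does not reach only later rows make up. A row lasts 1/12 s, in which the tool goes at most 41.7 mm and 7.16 degrees, less where a joint would pass 70% of its speed; a pose out of reach is approached as far as the arm can. A call with a number of a shift or a turn outside -1 to 1 is refused whole. A call with a gripper value outside its range is refused whole. The fingers move at their own pace and stop on an object; the grip force is fixed at half the most. Time passes only in rows, so rows that repeat a pose let the fingers close, or fill a call up. It gives the time, the measured TCP pose, the force, the opening and the grip force at its end, in the units of the state.
- bot.get_obs(): the state, without advancing time (a new reading comes with each control period).
- bot.camera(name): name is "scene" or "top" or "wrist"; returns a dict with "pixels" (420x560x3 uint8, red, green, blue), "mtx" (3x3 intrinsics, pixels), "k1" (the pictures are not rectified: a ray, as slopes to the right and down, at radius r is drawn at 1 + k1 r^2 times it, then the intrinsics apply), "cam_to_world" (4x4, takes a point from camera to world coordinates); the wrist camera has in their place "hand_eye" (4x4, takes a point from camera to tool coordinates, whose origin is the TCP and whose axes are the flange's). Camera axes: x right, y up, looking along -z (the intrinsics and any distortion apply to the point x, -y, -z); pixel columns grow to the right and rows downward; lengths in m; the calibration is good to about 2 mm. A picture is of the moment at which its call begins: read the wrist's pose just before it. There is no depth.
- bot.job_done(): hands the job in; it is judged then, once.
The state is a dict: "clock": time; "joint_pos": joint angles; "joint_vel": joint speeds; "tau": joint torques, N m; "eef_pos": TCP position; "tool_rot": TCP orientation; "ft_force": force on the tool from outside, world axes, zero at the start; "ft_torque": the same for the moment, N m; "grip_width": finger opening in m; "grasp_force": force on a finger pad.
Only numpy, scipy, OpenCV 4.12 (cv2) and the standard library are available. Lean on these libraries where they do the work, as an engineer would, in place of code of your own. Each camera call takes 0.05 s, during which the arm holds its last target. There are 200 camera calls.

## Working session

There is one attempt and no reset: what is moved stays moved. The work goes in short steps, Python scripts to look and compute and a shell command to move; the robot and the scene stay as the last step left them, time stands still between calls to the robot, and variables do not carry over. Pictures are saved under pics/ and viewed, at most 10 in all, crops included, and the job is handed in when it is done.

```bash
mkdir -p pics
cat > h.py <<'E'
import numpy as np, cv2
from workcell import bot
from scipy.spatial.transform import Rotation as R
def shot(name,fn=None):
    o=bot.get_obs(); c=bot.camera(name)
    if name=="wrist":
        T=np.eye(4);T[:3,:3]=R.from_quat(o["tool_rot"]).as_matrix();T[:3,3]=o["eef_pos"]
        c["cam_to_world"]=T@np.array(c["hand_eye"])
    if fn: cv2.imwrite("pics/"+fn,cv2.cvtColor(np.array(c["pixels"]),cv2.COLOR_RGB2BGR))
    np.savez(f"last_{name}.npz",pixels=c["pixels"],mtx=c["mtx"],k1=c["k1"],T=c["cam_to_world"])
    return load(name)
def load(name): return dict(np.load(f"last_{name}.npz"))
def ray(c,u,v):
    K=c["mtx"];d=np.array([(u-K[0,2])/K[0,0],(v-K[1,2])/K[1,1]]);s=d.copy()
    for _ in range(20): s=d/(1+c["k1"]*(s@s))
    T=c["T"];r=T[:3,:3]@np.array([s[0],-s[1],-1.]);return T[:3,3],r
def onz(c,u,v,z):
    o,r=ray(c,u,v);return o+r*(z-o[2])/r[2]
def proj(c,p):
    T=c["T"];q=T[:3,:3].T@(np.array(p)-T[:3,3]);s=np.array([q[0],-q[1]])/-q[2]
    s=s*(1+c["k1"]*(s@s));K=c["mtx"];return s*[K[0,0],K[1,1]]+[K[0,2],K[1,2]]
E
python3 - <<'E'
from h import *
o=bot.get_obs();print(o)
for n in("scene","top"):
    c=shot(n,n+"0.png");print(n,c["T"].round(3),c["mtx"],c["k1"])
E
```

```text
{'clock': 0.0, 'joint_pos': array([-1.13497301e+00,  2.41445044e-01,  3.73936098e-03,  1.33521009e+00,
       -3.95529092e-06,  1.57076456e+00]), 'joint_vel': array([ 8.26288683e-04, -1.16652844e-03, -9.32859300e-05, -6.95229259e-04,
        6.35035078e-04, -5.07068837e-04]), 'tau': array([-4.31129547e-04, -3.72314179e+01,  2.52409887e+01,  1.70490006e-02,
       -9.70706992e-05, -1.01385558e-05]), 'eef_pos': array([ 0.21083409, -0.45273927,  0.25540267]), 'tool_rot': array([ 9.76347077e-01,  2.16206525e-01, -2.31016712e-04, -1.03423571e-03]), 'ft_force': array([ 1.00977871, -0.16982026,  0.45469643]), 'ft_torque': array([ 0.01558236,  0.02051085, -0.01749741]), 'grasp_force': 0.0, 'grip_width': 0.08552442587379303}
scene [[-0.027 -0.656  0.754  1.394]
 [ 1.    -0.026  0.014  0.039]
 [ 0.01   0.754  0.657  0.892]
 [ 0.     0.     0.     1.   ]] [[454.12422044   0.         275.77758104]
 [  0.         454.12422044 203.55258778]
 [  0.           0.           1.        ]] -0.08643214760636272
top [[-0.029  0.99  -0.137  0.381]
 [-0.999 -0.031 -0.012  0.004]
 [-0.016  0.136  0.991  1.308]
 [ 0.     0.     0.     1.   ]] [[428.76119589   0.         273.51574074]
 [  0.         428.76119589 209.21639855]
 [  0.           0.           1.        ]] -0.05757757178218461
```

View pics/top0.png

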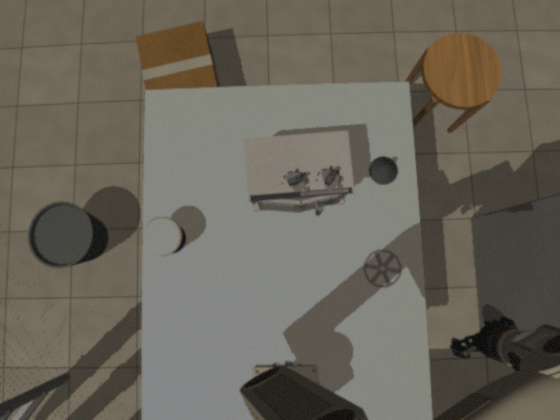

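View pics/scene0.png

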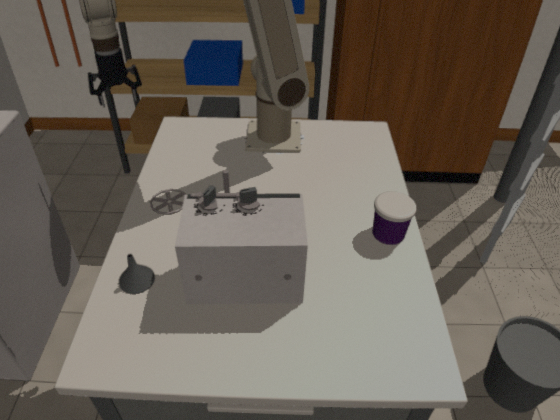

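The top view shows the roof corners near (245,139), (349,131), (353,188) and (249,197), the dials near (295,180) and (331,177), and the handle at about (318,210). The tub is at (165,236), the funnel at (383,170) and the ring at (382,268). The scene view agrees.

Run:
```python
from h import *
c=load("top")
im=c["pixels"][100:240,220:420]
cv2.imwrite("pics/topcrop.png",cv2.cvtColor(cv2.convertScaleAbs(cv2.resize(im,None,fx=4,fy=4,interpolation=cv2.INTER_CUBIC),alpha=1.5),cv2.COLOR_RGB2BGR))
P=[onz(c,u,v,.2)[:2] for u,v in((245,139),(349,131),(353,188),(249,197))];print(np.round(P,4))
print([np.linalg.norm(P[i]-P[(i+1)%4]).round(3) for i in range(4)])
for n,u,v,z in(("L",295,180,.24),("R",331,177,.24),("handle",319,209,.238),("tub",165,236,.11),("fun",383,170,.05),("ring",382,268,.0)): print(n,onz(c,u,v,z).round(3))
w=shot("wrist");o=bot.get_obs();print(bot.camera("wrist")["hand_eye"].round(3),w["mtx"])
```

```text
[[ 0.7258  0.0882]
 [ 0.7389 -0.1909]
 [ 0.5834 -0.1929]
 [ 0.5681  0.0807]]
[np.float64(0.279), np.float64(0.155), np.float64(0.274), np.float64(0.158)]
L [ 0.601 -0.04   0.24 ]
R [ 0.606 -0.131  0.24 ]
handle [ 0.525 -0.098  0.238]
tub [0.479 0.327 0.11 ]
fun [ 0.663 -0.313  0.05 ]
ring [ 0.372 -0.303  0.   ]
[[-0.001  0.956  0.293  0.075]
 [ 1.     0.001 -0.001 -0.   ]
 [-0.001  0.293 -0.956 -0.117]
 [ 0.     0.     0.     1.   ]] [[377.06565322   0.         277.09685012]
 [  0.         377.06565322 208.49721076]
 [  0.           0.           1.        ]]
```

View pics/topcrop.png

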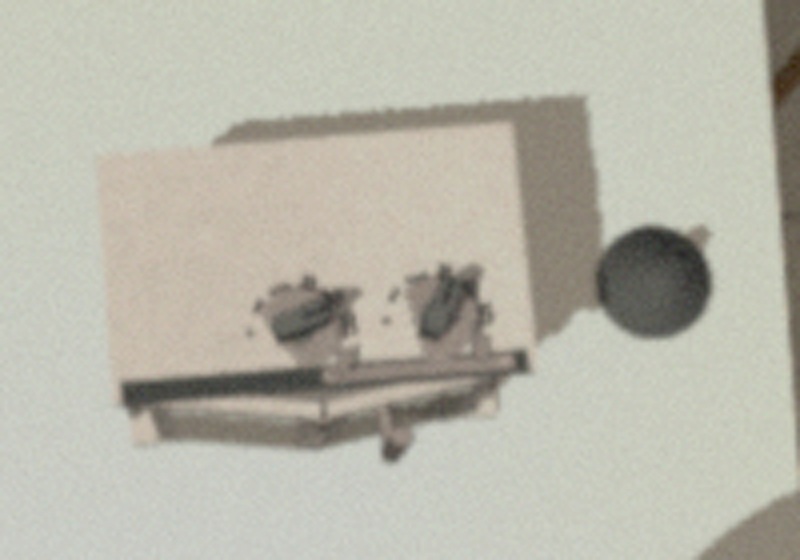

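```bash
cat >> h.py <<'E'
def rel(p,th):
    "row numbers to go from now to TCP p, pointing down with tool x at angle th"
    o=bot.get_obs();A=R.from_quat(o["tool_rot"])
    B=R.from_matrix([[np.cos(th),np.sin(th),0],[np.sin(th),-np.cos(th),0],[0,0,-1]])
    t=A.inv().apply(np.array(p)-o["eef_pos"])/.5; r=(A.inv()*B).as_rotvec()/np.pi
    return np.r_[t,r].round(4)
def st():
    o=bot.get_obs();x=R.from_quat(o["tool_rot"]).as_matrix()[:,0]
    print("t",round(o["clock"],2),"p",o["eef_pos"].round(4),"th",np.arctan2(x[1],x[0]).round(3),"j",o["joint_pos"].round(2),"F",o["ft_force"].round(1),"w",round(o["grip_width"],4),"g",round(o["grasp_force"],1))
E
python3 -c "
from h import *
print(rel([.585,-.085,.40],.05))"
```

```text
[ 9.889e-01 -3.517e-01 -2.880e-01 -4.000e-04  1.000e-04  1.228e-01]
```

```bash
python3 -m pendant '[0.1,-0.03,-0.2,0,0,0.02,0.5, 0.989,-0.352,-0.288,0,0,0.123,0.5, 0.989,-0.352,-0.288,0,0,0.123,0.5, 0.989,-0.352,-0.288,0,0,0.123,0.5, 0.989,-0.352,-0.288,0,0,0.123,0.5, 0.989,-0.352,-0.288,0,0,0.123,0.5, 0.989,-0.352,-0.288,0,0,0.123,0.5, 0.989,-0.352,-0.288,0,0,0.123,0.5, 0.989,-0.352,-0.288,0,0,0.123,0.5, 0.989,-0.352,-0.288,0,0,0.123,0.5]'; python3 -c "
from h import *
st();print(rel([.585,-.085,.40],.05))"
```

```text
clock: 1.03
eef_pos: [0.4803, -0.1879, 0.3692]
tool_rot: [1.0, 0.025, -0.0, 0.0]
ft_force: [1.2, -1.0, 0.8]
grip_width: 0.0428
grasp_force: 0.0
t 1.03 p [ 0.4803 -0.1879  0.3692] th 0.049 j [-0.37  0.26  0.32  1.63 -0.    2.72] F [ 1.2 -1.   0.8] w 0.0428 g 0.0
[ 2.193e-01 -1.952e-01 -6.170e-02  0.000e+00  0.000e+00 -2.000e-04]
```

```bash
python3 -m pendant '[0.219,-0.195,-0.062,0,0,0,0.5, 0.219,-0.195,-0.062,0,0,0,0.5, 0.219,-0.195,-0.062,0,0,0,0.5, 0.219,-0.195,-0.062,0,0,0,0.5, 0.219,-0.195,-0.062,0,0,0,0.5, 0.219,-0.195,-0.062,0,0,0,0.5, 0.219,-0.195,-0.062,0,0,0,0.5, 0.219,-0.195,-0.062,0,0,0,0.5, 0.219,-0.195,-0.062,0,0,0,0.5, 0.219,-0.195,-0.062,0,0,0,0.5]'; python3 -c "
from h import *
st();c=shot('wrist','w1.png')
for p in([.6,-.04,.246],[.606,-.131,.246],[.525,-.098,.238]): print(proj(c,p).round())"
```

```text
clock: 1.87
eef_pos: [0.5831, -0.088, 0.4002]
tool_rot: [1.0, 0.024, 0.0, 0.0]
ft_force: [0.0, 0.8, 0.1]
grip_width: 0.0428
grasp_force: 0.0
t 1.87 p [ 0.5831 -0.088   0.4002] th 0.047 j [-0.15  0.44  0.66  1.79 -0.    2.94] F [0.  0.8 0.1] w 0.0428 g 0.0
[213. 173.]
[337. 171.]
[286. 265.]
```

View pics/w1.png

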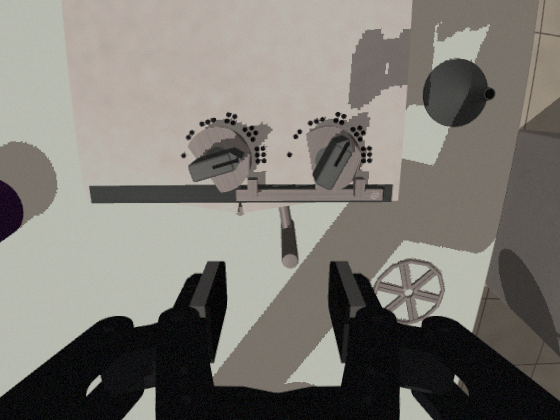

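The wrist view shows both dials. The left bar spans about (190,170) to (243,155), with its pointed end to the right, so q is about 2.8. The right bar's line runs from (327,163) to (348,140), so q is about 2.2. The handle top is at (290,262). I'll measure the bars and dots next.

Run:
```python
from h import *
c=load("wrist");im=c["pixels"]
cv2.imwrite("pics/w1c.png",cv2.cvtColor(cv2.resize(im[100:210,170:385],None,fx=3.7,fy=3.7,interpolation=cv2.INTER_CUBIC),cv2.COLOR_RGB2BGR))
g=cv2.cvtColor(im,cv2.COLOR_RGB2GRAY)
m=(g<45).astype(np.uint8);n,l,s,ce=cv2.connectedComponentsWithStats(m)
for i in range(1,n):
    if s[i,4]>6 and 100<ce[i][1]<200 and 175<ce[i][0]<380: print(ce[i].round(1),s[i,4],onz(c,*ce[i],.2)[:2].round(4))
```

```text
[228.5 114.2] 13 [ 0.6404 -0.0452]
[337.6 113.6] 13 [ 0.6451 -0.1351]
[234.2 116.2] 11 [ 0.6389 -0.05  ]
[343.4 115.6] 13 [ 0.6437 -0.14  ]
[213.5 119.5] 12 [ 0.6355 -0.0329]
[226.5 120.5] 16 [ 0.6351 -0.0437]
[322. 119.] 9 [ 0.64   -0.1225]
[335.5 120.1] 15 [ 0.6397 -0.1338]
[207.5 121.5] 12 [ 0.6337 -0.0279]
[232.5 122.3] 14 [ 0.6339 -0.0487]
[310.  122.8] 10 [ 0.6364 -0.1128]
[316. 121.] 9 [ 0.6381 -0.1177]
[341.4 121.9] 16 [ 0.6385 -0.1388]
[201.5 123.5] 12 [ 0.6319 -0.0229]
[244.5 129.1] 15 [ 0.6287 -0.0587]
[251.4 127.6] 13 [ 0.6302 -0.0645]
[352.5 128.9] 15 [ 0.6333 -0.1486]
[359.4 127.4] 15 [ 0.6349 -0.1543]
[191.2 132. ] 10 [ 0.6245 -0.0142]
[255.2 132.5] 13 [ 0.6263 -0.0677]
[299.2 131.5] 10 [ 0.6288 -0.1043]
[362.6 132.4] 13 [ 0.6309 -0.1574]
[248.5 134. ] 16 [ 0.6248 -0.0622]
[355.9 133.7] 16 [ 0.6295 -0.1519]
[295.2 136.3] 11 [ 0.6247 -0.1012]
[188. 137.] 9 [ 0.6203 -0.0114]
[252.4 138.9] 15 [ 0.6209 -0.0656]
[327.  154.5] 295 [ 0.6107 -0.129 ]
[359.5 138.7] 14 [ 0.6255 -0.1553]
[341.8 153.2] 82 [ 0.6125 -0.1415]
[256.4 148.4] 13 [ 0.6131 -0.0692]
[262.2 148.1] 10 [ 0.6136 -0.074 ]
[362.9 148.4] 15 [ 0.6175 -0.1591]
[368.8 148. ] 10 [ 0.6181 -0.1641]
[221.9 153.9] 218 [ 0.6072 -0.0401]
[256.7 154.5] 14 [ 0.6079 -0.0696]
[263.  154.2] 10 [ 0.6084 -0.0749]
[289.  154.5] 12 [ 0.6092 -0.0969]
[362.8 154.5] 13 [ 0.6124 -0.1596]
[368.8 154. ] 10 [ 0.6131 -0.1646]
[183.1 155.1] 8 [ 0.6048 -0.007 ]
[225.8 163.2] 79 [ 0.5993 -0.0436]
[257.4 160.8] 14 [ 0.6026 -0.0703]
[263.5 160.5] 12 [ 0.6031 -0.0755]
[363.  160.5] 16 [ 0.6072 -0.1603]
[368.8 160. ] 10 [ 0.6079 -0.1652]
[284.9 186.7] 178 [ 0.5811 -0.0949]
[349.3 186.4] 19 [ 0.584  -0.1507]
[374.5 186.4] 50 [ 0.5851 -0.1728]
[243.2 187.1] 18 [ 0.5791 -0.0588]
```

View pics/w1c.png

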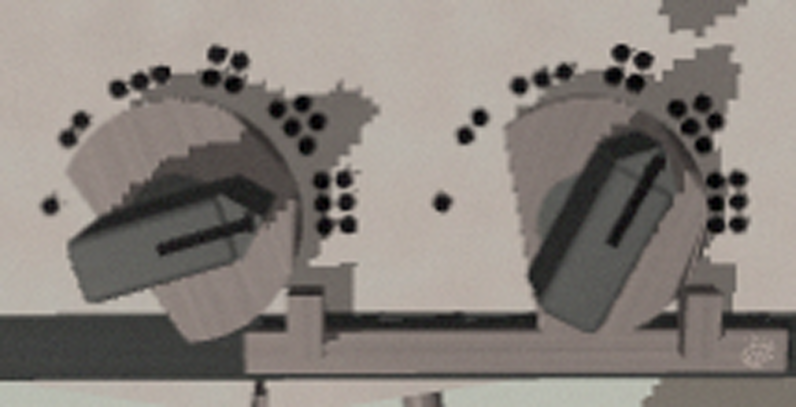

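Run:
```python
from h import *
from scipy.optimize import least_squares
c=load("wrist");yaw=.05
D={"L":([(.6048,-.007),(.6224,-.0128),(.6337,-.0279),(.6371,-.0469),(.6262,-.0637),(.6080,-.0722)],(212.7,167.6),(238.1,160.3)),
"R":([(.6092,-.0969),(.62675,-.10275),(.6382,-.1177),(.6418,-.1369),(.6308,-.1535),(.6127,-.1623)],(335.4,165.4),(347.8,142.7))}
e=np.array([np.cos(yaw),np.sin(yaw)]);n=np.array([-e[1],e[0]])
for k,(P,a,b) in D.items():
    P=np.array(P);ang=1.5-.6*np.arange(6)+yaw
    # lines through centre: cross(P-c,dir)=0
    d=np.c_[np.cos(ang),np.sin(ang)];A=np.c_[-d[:,1],d[:,0]];s=np.linalg.lstsq(A,(A*P).sum(1),rcond=None);C=s[0]
    A1=onz(c,*a,.246)[:2];B1=onz(c,*b,.246)[:2];v=B1-A1;t=np.arctan2(v[1],v[0])-yaw
    u=v/np.linalg.norm(v);off=np.cross(u,C-A1)
    print(k,"centre",C.round(4),"resid",(A@C-(A*P).sum(1)).round(4),"r",np.linalg.norm(P-C,axis=1).round(4),"q",(1.5-t).round(3),"len",np.linalg.norm(v).round(4),"axis off bar line",off.round(4))
h=onz(c,290,262,.238);print("handle top",h.round(4))
L=None
```

```text
L centre [ 0.6041 -0.0386] resid [ 0.0001 -0.0001  0.0001 -0.0001 -0.      0.0001] r [0.0316 0.0316 0.0315 0.0341 0.0335 0.0339] q 2.798 len 0.0195 axis off bar line 0.0003
R centre [ 0.6086 -0.1284] resid [-0.     -0.0001  0.0001  0.     -0.0001 -0.    ] r [0.0315 0.0314 0.0315 0.0343 0.0335 0.0342] q 1.967 len 0.0185 axis off bar line 0.0003
handle top [ 0.5278 -0.101   0.238 ]<stdin>:12: DeprecationWarning: Arrays of 2-dimensional vectors are deprecated. Use arrays of 3-dimensional vectors instead. (deprecated in NumPy 2.0)
```

```bash
python3 -c "
from h import *
st();print(rel([.604,-.0386,.30],1.893))"
```

```text
t 1.92 p [ 0.5832 -0.0878  0.4003] th 0.048 j [-0.15  0.44  0.66  1.79 -0.    2.94] F [ 0.3 -0.7  0.6] w 0.0428 g 0.0
[ 4.610e-02 -9.640e-02  2.005e-01  2.000e-04 -1.000e-04 -5.874e-01]
```

```bash
python3 -m pendant '[0.046,-0.096,0.1,0,0,-0.587,0.5, 0.046,-0.096,0.15,0,0,-0.587,0.5, 0.046,-0.096,0.2,0,0,-0.587,0.5, 0.046,-0.096,0.2,0,0,-0.587,0.5, 0.046,-0.096,0.2,0,0,-0.587,0.5, 0.046,-0.096,0.2,0,0,-0.587,0.5, 0.046,-0.096,0.2,0,0,-0.587,0.5, 0.046,-0.096,0.2,0,0,-0.587,0.5, 0.046,-0.096,0.2,0,0,-0.587,0.5, 0.046,-0.096,0.2,0,0,-0.587,0.5]' >/dev/null; python3 -c "
from h import *
st();print(rel([.604,-.0386,.30],1.893))"
```

```text
t 2.75 p [ 0.6042 -0.0384  0.3   ] th 1.305 j [-0.06  0.45  0.41  1.54 -0.    1.77] F [0.2 0.1 0.9] w 0.0429 g 0.0
[-4.000e-04 -2.000e-04  1.000e-04  1.000e-04  0.000e+00 -1.873e-01]
```

```bash
python3 -m pendant '[0,0,0,0,0,-0.187,0.5, 0,0,0,0,0,-0.187,0.5, 0,0,0,0,0,-0.187,0.5, 0,0,0,0,0,-0.187,0.5, 0,0,0,0,0,-0.187,0.5, 0,0,0.03,0,0,-0.187,0.5, 0,0,0.06,0,0,-0.187,0.5, 0,0,0.09,0,0,-0.187,0.5, 0,0,0.112,0,0,-0.187,0.5, 0,0,0.112,0,0,-0.187,0.5]' >/dev/null; python3 -c "
from h import *
st();print(rel([.604,-.0386,.243],1.893));shot('wrist','w2.png')"
```

```text
t 3.58 p [ 0.6027 -0.0383  0.2412] th 1.886 j [-0.06  0.46  0.28  1.4  -0.    1.19] F [-0.2 -0.8 -0.1] w 0.0426 g 0.0
[-0.0014  0.0022 -0.0037 -0.0015 -0.0006 -0.0023]
```

View pics/w2.png

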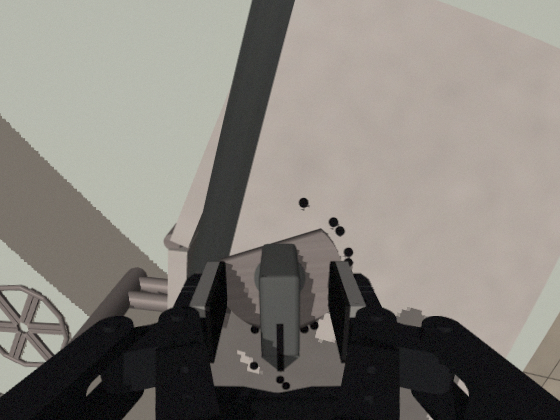

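The bar (260–300, 245–370) sits centred and parallel between the pads, and the handle is clear of the fingers. I'll close and then turn.

```bash
python3 -m pendant '[0,0,-0.005,0,0,0,0.5, 0,0,-0.005,0,0,0,0, 0,0,-0.005,0,0,0,0, 0,0,-0.005,0,0,0,0, 0,0,-0.005,0,0,0,0, 0,0,-0.005,0,0,0,0, 0,0,-0.005,0,0,0,0, 0,0,-0.005,0,0,0,0, 0,0,-0.005,0,0,0,0, 0,0,-0.005,0,0,0,0]' >/dev/null; python3 -c "
from h import *
st();print(rel([.604,-.0386,.243],2.891))"
```

```text
t 4.47 p [ 0.6038 -0.0384  0.248 ] th 1.887 j [-0.06  0.46  0.29  1.41 -0.    1.19] F [-4.7 -1.9  4.9] w 0.0133 g 60.3
[-5.000e-04  2.000e-04  1.000e-02 -3.000e-04  4.000e-04 -3.197e-01]
```

```bash
python3 -m pendant '[0,0,0,0,0,-0.035,0, 0,0,0,0,0,-0.07,0, 0,0,0,0,0,-0.105,0, 0,0,0,0,0,-0.14,0, 0,0,0,0,0,-0.175,0, 0,0,0,0,0,-0.21,0, 0,0,0,0,0,-0.245,0, 0,0,0,0,0,-0.28,0, 0,0,0,0,0,-0.32,0, 0,0,0,0,0,-0.32,0]' >/dev/null; python3 -c "
from h import *
st();print(bot.get_obs()['ft_torque'],rel([.604,-.0386,.243],2.891))"
```

```text
t 5.3 p [ 0.6038 -0.0383  0.248 ] th 2.896 j [-0.06  0.46  0.29  1.41 -0.    0.18] F [-4.7 -1.4  5.4] w 0.0128 g 60.3
[-0.25901478  1.03365148  0.06350493] [-0.0006 -0.0004  0.01   -0.0003  0.0001  0.0016]
```

Release, rise, and go above the right dial while turning slightly (θ 2.896 → 2.725).

```bash
python3 -m pendant '[0,0,0,0,0,0,0.5, 0,0,0,0,0,0,0.5, 0,0,0,0,0,0,0.5, 0,0,0,0,0,0,0.5, 0,0,0,0,0,0,0.5, 0,0,-0.03,0,0,0,0.5, 0,0,-0.06,0,0,0,0.5, 0,0,-0.1,0,0,0,0.5, 0,0,-0.12,0,0,0,0.5, 0,0,-0.12,0,0,0,0.5]' >/dev/null; python3 -c "
from h import *
st();print(rel([.6086,-.1284,.31],2.725))"
```

```text
t 6.13 p [ 0.6058 -0.0378  0.3093] th 2.892 j [-0.06  0.45  0.44  1.55  0.    0.19] F [-0.2  0.2  0.1] w 0.0428 g 0.0
[-0.0502 -0.1742 -0.0014  0.0005  0.0017  0.0532]
```

```bash
python3 -m pendant '[-0.02,-0.06,0,0,0,0.053,0.5, -0.05,-0.12,0,0,0,0.053,0.5, -0.05,-0.174,0,0,0,0.053,0.5, -0.05,-0.174,0,0,0,0.053,0.5, -0.05,-0.174,0,0,0,0.053,0.5, -0.05,-0.174,0,0,0,0.053,0.5, -0.05,-0.174,0,0,0,0.053,0.5, -0.05,-0.174,0,0,0,0.053,0.5, -0.05,-0.174,0,0,0,0.053,0.5, -0.05,-0.174,0,0,0,0.053,0.5]' >/dev/null; python3 -c "
from h import *
st();print(rel([.6086,-.1284,.246],2.725))"
```

```text
t 6.97 p [ 0.6074 -0.1274  0.3064] th 2.727 j [-0.21  0.48  0.49  1.57  0.    0.21] F [-0.6 -0.8 -0.1] w 0.0424 g 0.0
[-3.000e-03 -9.000e-04  1.208e-01  0.000e+00  1.000e-04  6.000e-04]
```

```bash
python3 -m pendant '[-0.003,-0.001,0.04,0,0,0,0.5, -0.003,-0.001,0.08,0,0,0,0.5, -0.003,-0.001,0.11,0,0,0,0.5, -0.003,-0.001,0.122,0,0,0,0.5, -0.003,-0.001,0.122,0,0,0,0.5, -0.003,-0.001,0.122,0,0,0,0.5, -0.003,-0.001,0.122,0,0,0,0, -0.003,-0.001,0.122,0,0,0,0, -0.003,-0.001,0.122,0,0,0,0, -0.003,-0.001,0.122,0,0,0,0]' >/dev/null; python3 -c "
from h import *
st();print(rel([.6086,-.1284,.246],4.092))"
```

```text
t 7.8 p [ 0.6093 -0.129   0.247 ] th 2.726 j [-0.21  0.49  0.35  1.42  0.    0.21] F [0.9 2.6 4.8] w 0.0128 g 60.2
[ 1.800e-03  5.000e-04  1.900e-03 -2.000e-04  1.200e-03 -4.348e-01]
```

```bash
python3 -m pendant '[0,0,0,0,0,-0.035,0, 0,0,0,0,0,-0.07,0, 0,0,0,0,0,-0.105,0, 0,0,0,0,0,-0.14,0, 0,0,0,0,0,-0.175,0, 0,0,0,0,0,-0.21,0, 0,0,0,0,0,-0.245,0, 0,0,0,0,0,-0.28,0, 0,0,0,0,0,-0.315,0, 0,0,0,0,0,-0.35,0]' >/dev/null; python3 -c "
from h import *
st();print(rel([.6086,-.1284,.246],4.092))"
```

```text
t 8.63 p [ 0.6092 -0.1278  0.2469] th -2.451 j [-0.21  0.49  0.35  1.42  0.   -0.9 ] F [-0.3  5.3  5.7] w 0.0128 g 60.3
[ 0.0016 -0.0002  0.0019 -0.0001  0.0013 -0.0829]
```

```bash
python3 -m pendant '[0,0,0,0,0,-0.035,0, 0,0,0,0,0,-0.07,0, 0,0,0,0,0,-0.084,0, 0,0,0,0,0,-0.084,0, 0,0,0,0,0,-0.084,0, 0,0,0,0,0,-0.084,0, 0,0,0,0,0,-0.084,0.5, 0,0,0,0,0,-0.084,0.5, 0,0,0,0,0,-0.084,0.5, 0,0,0,0,0,-0.084,0.5]' >/dev/null; python3 -c "
from h import *
st()"
python3 -m pendant '[0,0,-0.03,0,0,0,0.5, 0,0,-0.06,0,0,0,0.5, 0,0,-0.12,0,0,0,0.5, 0,0,-0.18,0,0,0,0.5, 0,0,-0.24,0,0,0,0.5, 0,0,-0.3,0,0,0,0.5, 0,0,-0.3,0,0,0.1,0.5, 0,0,-0.3,0,0,0.1,0.5, 0,0,-0.3,0,0,0.1,0.5, 0,0,-0.3,0,0,0.1,0.5]' >/dev/null; python3 -c "
from h import *
st();c=shot('top');im=c['pixels'][130:220,235:365]
cv2.imwrite('pics/top2.png',cv2.cvtColor(cv2.convertScaleAbs(cv2.resize(im,None,fx=5,fy=5,interpolation=cv2.INTER_CUBIC),alpha=1.5),cv2.COLOR_RGB2BGR));shot('wrist','w3.png')"
```

```text
t 9.47 p [ 0.6083 -0.1297  0.245 ] th -2.195 j [-0.21  0.49  0.35  1.42 -0.   -1.16] F [-0.2  0.4  1. ] w 0.0425 g 0.0
t 10.3 p [ 0.6085 -0.1297  0.3952] th -2.51 j [-0.21  0.52  0.78  1.83 -0.   -0.84] F [-0.6  0.1 -0.7] w 0.0427 g 0.0
```

View pics/w3.png

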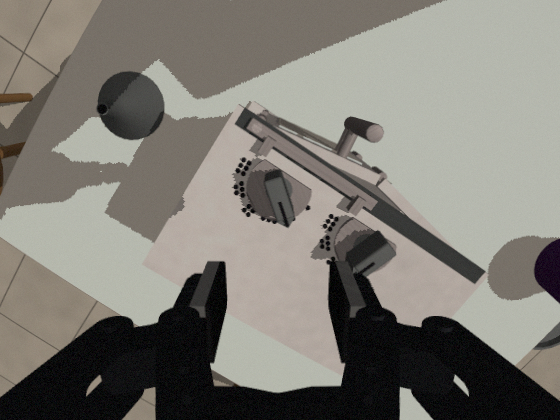

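Run:
```python
from h import *
c=load("wrist")
cv2.imwrite("pics/w3c.png",cv2.cvtColor(cv2.resize(c["pixels"][105:280,230:430],None,fx=4,fy=3.4,interpolation=cv2.INTER_CUBIC),cv2.COLOR_RGB2BGR))
print(onz(c,372,132,.238))
for n,a,b in(("R",(280,202),(288,222)),("L",(375,255),(354,271))):
    A=onz(c,*a,.246);B=onz(c,*b,.246);v=B-A;print(n,1.5-(np.arctan2(v[1],v[0])-.05))
```

```text
[ 0.52895686 -0.10317884  0.238     ]
R 0.5470090125494018
L 1.7681132682095555
```

View pics/w3c.png

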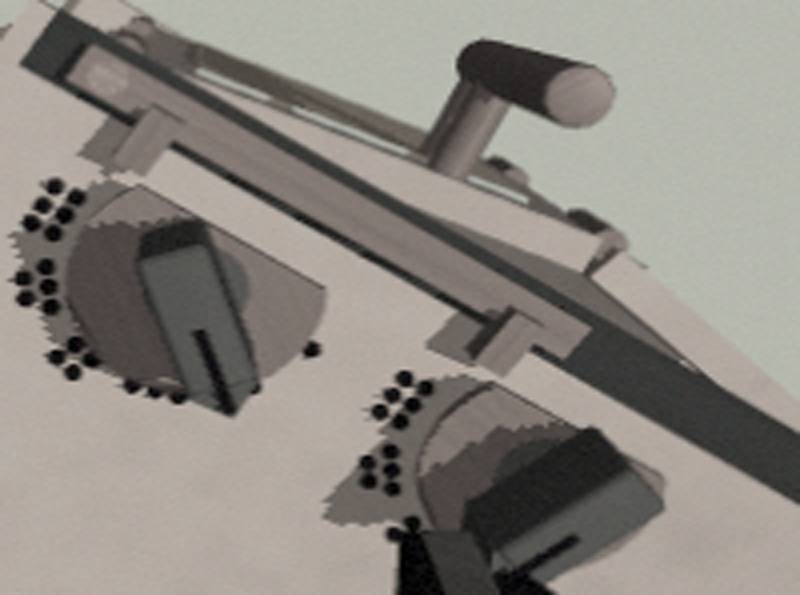

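Both D-flats now lie parallel to the toothed strip, and the pointers read about 0.57 and 1.77, so the code is set. The handle top disc is at about (376,133). Next is the handle.

Run:
```python
from h import *
c=load("wrist")
print(onz(c,375.8,133.2,.238))
A=onz(c,280,202.6,.246);B=onz(c,288,225.6,.246);v=B-A;print(1.5-(np.arctan2(v[1],v[0])-.05))
h=onz(c,375.8,133.2,.238)[:2];
print(rel([h[0],h[1],.31],3.35))
```

```text
[ 0.52794461 -0.10039701  0.238     ]
0.591505935123879
[ 9.490e-02  1.424e-01  1.701e-01  1.000e-04 -2.000e-04  1.357e-01]
```

```bash
python3 -m pendant '[0.03,0.05,0,0,0,0.035,0.5, 0.06,0.1,0,0,0,0.07,0.5, 0.095,0.142,0.05,0,0,0.1,0.5, 0.095,0.142,0.1,0,0,0.136,0.5, 0.095,0.142,0.15,0,0,0.136,0.5, 0.095,0.142,0.17,0,0,0.136,0.5, 0.095,0.142,0.17,0,0,0.136,0.5, 0.095,0.142,0.17,0,0,0.136,0.5, 0.095,0.142,0.17,0,0,0.136,0.5, 0.095,0.142,0.17,0,0,0.136,0.5]' >/dev/null; python3 -c "
from h import *
st();print(rel([.528,-.1005,.224],3.35))"
```

```text
t 11.23 p [ 0.5289 -0.1004  0.3117] th -2.935 j [-0.19  0.3   0.23  1.5  -0.   -0.39] F [-0.6  0.3  0.6] w 0.0431 g 0.0
[ 0.0023  0.0004  0.1754 -0.0003  0.0008 -0.0006]
```

```bash
python3 -m pendant '[0.002,0,0.05,0,0,0,0.5, 0.002,0,0.1,0,0,0,0.5, 0.002,0,0.14,0,0,0,0.5, 0.002,0,0.175,0,0,0,0.5, 0.002,0,0.175,0,0,0,0.5, 0.002,0,0.175,0,0,0,0, 0.002,0,0.175,0,0,0,0, 0.002,0,0.175,0,0,0,0, 0.002,0,0.175,0,0,0,0, 0.002,0,0.175,0,0,0,0]' >/dev/null
python3 - <<'E'
from h import *
st();p0=bot.get_obs()["eef_pos"];A=R.from_quat(bot.get_obs()["tool_rot"])
def H(q):
    f=.16+q;return np.array([-.08*np.sin(f)-.035*np.cos(f),-.16*np.cos(f)-.035*np.sin(f)])
c,s=np.cos(.05),np.sin(.05);W=np.array([[c,-s],[s,c]])
for q in np.linspace(0,1.0,21)[1:]:
    d=W@(H(q)-H(0));print(q.round(2),(A.inv().apply([*d,0])/.5).round(4)[:2],"az",(-q/np.pi).round(4),(d*1000).round(1))
E
```

```text
t 12.07 p [ 0.5284 -0.1009  0.2248] th -2.936 j [-0.19  0.33  0.04  1.28 -0.   -0.39] F [ 0.4 -2.5  4.4] w 0.0122 g 58.5
0.05 [0.0072 0.0006] az -0.0159 [-3.6 -0.4]
0.1 [0.014 0.002] az -0.0318 [-7.1 -0.4]
0.15 [0.0205 0.0042] az -0.0477 [-10.4  -0. ]
0.2 [0.0265 0.0071] az -0.0637 [-13.7   0.8]
0.25 [0.0321 0.0108] az -0.0796 [-16.8   2. ]
0.3 [0.0372 0.0152] az -0.0955 [-19.8   3.6]
0.35 [0.0419 0.0204] az -0.1114 [-22.6   5.7]
0.4 [0.0462 0.0262] az -0.1273 [-25.3   8.1]
0.45 [0.0499 0.0328] az -0.1432 [-27.8  11. ]
0.5 [0.0532 0.0401] az -0.1592 [-30.1  14.2]
0.55 [0.056 0.048] az -0.1751 [-32.3  17.8]
0.6 [0.0583 0.0566] az -0.191 [-34.3  21.8]
0.65 [0.0601 0.0658] az -0.2069 [-36.1  26.1]
0.7 [0.0613 0.0757] az -0.2228 [-37.7  30.8]
0.75 [0.0621 0.0861] az -0.2387 [-39.2  35.8]
0.8 [0.0623 0.097 ] az -0.2546 [-40.4  41.1]
0.85 [0.062  0.1085] az -0.2706 [-41.5  46.8]
0.9 [0.0612 0.1205] az -0.2865 [-42.3  52.7]
0.95 [0.0599 0.133 ] az -0.3024 [-42.9  59. ]
1.0 [0.0581 0.1459] az -0.3183 [-43.3  65.5]
```

```bash
python3 -m pendant '[0.007,0.001,0,0,0,-0.016,0, 0.014,0.002,0,0,0,-0.032,0, 0.0205,0.004,0,0,0,-0.048,0, 0.0265,0.007,0,0,0,-0.064,0, 0.032,0.011,0,0,0,-0.08,0, 0.037,0.015,0,0,0,-0.0955,0, 0.042,0.02,0,0,0,-0.111,0, 0.046,0.026,0,0,0,-0.127,0, 0.05,0.033,0,0,0,-0.143,0, 0.053,0.04,0,0,0,-0.159,0]'
python3 - <<'E'
from h import *
st();A=R.from_quat(bot.get_obs()["tool_rot"])
def H(q):
    f=.16+q;return np.array([-.08*np.sin(f)-.035*np.cos(f),-.16*np.cos(f)-.035*np.sin(f)])
c,s=np.cos(.05),np.sin(.05);W=np.array([[c,-s],[s,c]])
for q in np.linspace(.5,1.0,11)[1:]:
    d=W@(H(q)-H(.5));print(q.round(2),(A.inv().apply([*d,0])/.5).round(4)[:2],"az",(-(q-.5)/np.pi).round(4))
E
```

```text
clock: 12.9
eef_pos: [0.4981, -0.0866, 0.2248]
tool_rot: [-0.346, 0.938, -0.001, 0.002]
ft_force: [-0.4, -0.4, 5.8]
grip_width: 0.0123
grasp_force: 58.6
t 12.9 p [ 0.4981 -0.0866  0.2248] th -2.434 j [-0.17  0.26 -0.05  1.26 -0.   -0.88] F [-0.4 -0.4  5.8] w 0.0123 g 58.6
0.55 [-0.0014  0.0083] az -0.0159
0.6 [-0.0035  0.0169] az -0.0318
0.65 [-0.0064  0.0259] az -0.0477
0.7 [-0.01    0.0351] az -0.0637
0.75 [-0.0144  0.0446] az -0.0796
0.8 [-0.0194  0.0543] az -0.0955
0.85 [-0.0252  0.0642] az -0.1114
0.9 [-0.0317  0.0744] az -0.1273
0.95 [-0.0388  0.0847] az -0.1432
1.0 [-0.0466  0.0951] az -0.1592
```

Forces are low and the handle is following its path. I'll continue to the stop.

```bash
python3 -m pendant '[-0.001,0.008,0,0,0,-0.016,0, -0.0035,0.017,0,0,0,-0.032,0, -0.006,0.026,0,0,0,-0.048,0, -0.01,0.035,0,0,0,-0.064,0, -0.014,0.0445,0,0,0,-0.08,0, -0.019,0.054,0,0,0,-0.0955,0, -0.025,0.064,0,0,0,-0.111,0, -0.032,0.0745,0,0,0,-0.127,0, -0.039,0.085,0,0,0,-0.143,0, -0.039,0.085,0,0,0,-0.143,0]'; python3 -c "
from h import *
st()"
```

```text
clock: 13.73
eef_pos: [0.4851, -0.0415, 0.2248]
tool_rot: [-0.547, 0.837, -0.002, 0.001]
ft_force: [-1.6, -2.5, 6.9]
grip_width: 0.0125
grasp_force: 59.1
t 13.73 p [ 0.4851 -0.0415  0.2248] th -1.985 j [-0.08  0.23 -0.09  1.24 -0.   -1.24] F [-1.6 -2.5  6.9] w 0.0125 g 59.1
```

```bash
python3 -m pendant '[-0.002,0.0035,0,0,0,0,0, -0.004,0.007,0,0,0,0,0, -0.006,0.0105,0,0,0,0,0, -0.006,0.0105,0,0,0,0,0, -0.006,0.0105,0,0,0,0,0, -0.006,0.0105,0,0,0,0,0, -0.006,0.0105,0,0,0,0,0, -0.006,0.0105,0,0,0,0,0, -0.006,0.0105,0,0,0,0,0, -0.006,0.0105,0,0,0,0,0]'; python3 -c "
from h import *
st()"
```

```text
clock: 14.57
eef_pos: [0.4849, -0.041, 0.225]
tool_rot: [-0.544, 0.839, -0.007, 0.001]
ft_force: [9.4, -15.3, 0.5]
grip_width: 0.0126
grasp_force: 59.4
t 14.57 p [ 0.4849 -0.041   0.225 ] th -1.99 j [-0.08  0.22 -0.1   1.24 -0.01 -1.23] F [  9.4 -15.3   0.5] w 0.0126 g 59.4
```

At the stop: it resists at about 18 N with no further motion. I'll relax the push, release and rise.

```bash
python3 -m pendant '[0.003,-0.005,0,0,0,0,0, 0.005,-0.009,0,0,0,0,0, 0.005,-0.009,0,0,0,0,0, 0.005,-0.009,0,0,0,0,0.4, 0.005,-0.009,0,0,0,0,0.4, 0.005,-0.009,0,0,0,0,0.4, 0.005,-0.009,0,0,0,0,0.4, 0.005,-0.009,-0.03,0,0,0,0.4, 0.005,-0.009,-0.07,0,0,0,0.4, 0.005,-0.009,-0.12,0,0,0,0.4]'
python3 -m pendant '[0,0,-0.08,0,0,0,0.4, 0,0,-0.16,0,0,0,0.4, 0,0,-0.24,0,0,0,0.4, 0,0,-0.24,0,0,0,0.4, 0,0,-0.24,0,0,0,0.4, 0,0,-0.24,0,0,0,0.4, 0,0,-0.24,0,0,0,0.4, 0,0,-0.24,0,0,0,0.4, 0,0,-0.24,0,0,0,0.4, 0,0,-0.24,0,0,0,0.4]' >/dev/null; python3 -c "
from h import *
st();shot('wrist','w4.png');shot('scene','s4.png')"
```

```text
clock: 15.4
eef_pos: [0.4827, -0.0402, 0.2818]
tool_rot: [-0.546, 0.838, 0.001, -0.002]
ft_force: [0.4, -0.7, 0.2]
grip_width: 0.0343
grasp_force: 0.0
t 16.23 p [ 0.4836 -0.0405  0.4018] th -1.987 j [-0.08  0.2   0.33  1.7   0.   -1.24] F [-0.8  0.3  1. ] w 0.0341 g 0.0
```

View pics/w4.png

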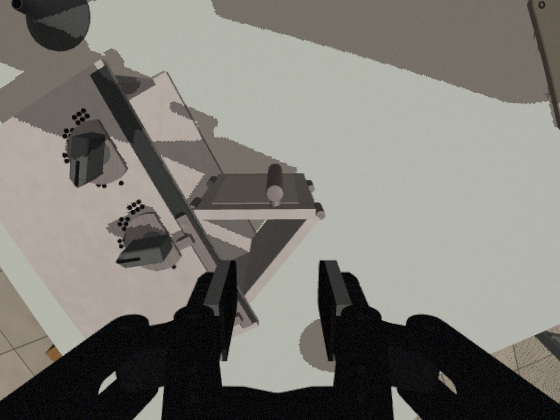

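View pics/s4.png

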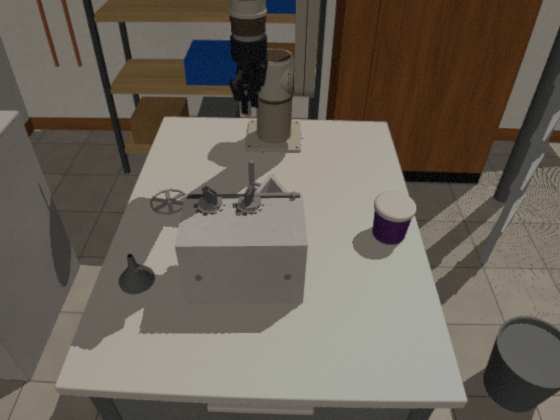

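The door is folded open, with the handle top at about (274,195). Both pointers are on their marks as far as I can see, and the tub, funnel and ring haven't moved. I'll check the numbers.

Run:
```python
from h import *
c=load("wrist")
print(onz(c,275,194,.238).round(4))
for n,a,b in(("R",(78,161),(78,183)),("L",(141,258),(119,262))):
    v=onz(c,*b,.246)-onz(c,*a,.246);print(n,(1.5-np.arctan2(v[1],v[0])+.05).round(2))
```

```text
[ 0.485  -0.0414  0.238 ]
R 0.54
L 1.77
```

```bash
python3 -c "
from workcell import bot
print(bot.job_done())"
```

```text
the job is handed in; nothing more can be done
None
```

I set the left dial to four dots and the right to two, folded the bifold door open to its stop, and let go of the handle; the job was handed in at about 16 s with the tub, funnel and peg ring where they stood (the bottle inside was not in view).

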